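# Load the sample shuttle and hold its index plunger out

## Task

Gently pick up the capped glass vial that stands on the bench (thin glass: keep the grip below 20 N) and stand it fully down in the one empty pocket of the sample shuttle's rack, then let go of it. Then pull the shuttle's sprung index plunger straight up by its knob, fully back, and finish while still holding it there, clear of its index hole, so that a colleague can slide the rack on. Leave the other vials and the things on the bench where they are.

Things in the scene. Friction and masses are not known exactly. Their poses are not given: they have to be found in the camera images.
- vial: the vial to load: clear glass cylinder 27 mm in diameter with a white 25 mm cap, 94 mm tall (glass up to 76 mm, cap above), about 60 g, standing upright and alone on the bench left of the shuttle. Origin at the centre of its underside, z up its axis. Thin glass: breaks if the fingers squeeze it with more than 20 N each, or if it strikes the shuttle with more than 40 N
- free_pocket: the one empty pocket of the five in the rack: round hole 33 mm in diameter, 30 mm deep, 2 mm chamfer. Origin at the centre of its floor (35 mm above the bench), z up; a vial fully home has its underside here. The mouth is 30 mm above the origin. Its yaw means nothing: take the row's direction from shuttle
- shuttle: sample shuttle, bolted down: aluminium base plate 210 x 320 x 15 mm with a white rack block, 64 (x) x 270 (y) mm, top 65 mm above the bench, centred at x = -35 mm. Five pockets at y = -100, -50, 0, 50, 100 mm; the four vials in them reach 129 mm above the bench. Index plunger at x = 65 mm, y = 0. Origin: centre of the plate's underside; x across the row of pockets (away from the robot), y along it
- pull_knob (a point): black round pull knob of the index plunger, 26 mm tall: 23 mm in diameter over its lower 20 mm, with a 28 mm rim at the top. This point is the centre of its underside, which is 67 mm above the bench (22 mm clear above the bracket) when the plunger is seated; z up. It rises with the plunger
- plunger (a joint): lift of the index plunger in m: 0 is seated with the 8 mm pin 12 mm deep in the index hole, 0.020 is fully back against its stop; moves straight up. A spring always pulls it down: about 4 N at 0 and 10 N at 0.020. It snaps down when let go
- index_hole (a point): mouth of the index hole in the rack's strip, straight below the plunger, 25 mm above the bench. The dark steel bracket that guides the plunger stands over it: 50 mm wide along the shuttle's y, top 45 mm above the bench
- rack_vial_a: capped glass vial like the one to load, standing in one of the other rack pockets at the start; leave it there. Origin at the centre of its underside
- rack_vial_b: capped glass vial like the one to load, standing in one of the other rack pockets at the start; leave it there. Origin at the centre of its underside
- rack_vial_c: capped glass vial like the one to load, standing in one of the other rack pockets at the start; leave it there. Origin at the centre of its underside
- rack_vial_d: capped glass vial like the one to load, standing in one of the other rack pockets at the start; leave it there. Origin at the centre of its underside
- beaker: glass beaker, 70 mm in diameter, 90 mm tall; leave alone. Origin under its centre
- reagent_bottle: amber bottle, 64 mm in diameter, 130 mm tall; leave alone. Origin under its centre
- petri_dish: flat clear dish, 94 mm in diameter, 18 mm tall; leave alone. Origin under its centre
- spatula: spatula about 170 mm long lying on the bench; leave alone. Origin at its underside
- stopper: dark rubber stopper, 32 mm in diameter, 26 mm tall; leave alone. Origin under its centre
- tip_tray: grey open tray 120 x 80 x 45 mm; leave alone. Origin under its centre
- small_jar: small jar with black lid, 48 mm in diameter, 50 mm tall; leave alone. Origin under its centre

How it is judged:
By the outcome, as a careful person would: the job done as asked, in the order asked, and still so for the second after the job is handed in, while the arm keeps its last pose, push and grip.
It also fails if it takes over 61 s, if anything falls off the work surface, if the arm or the gripper's body presses on something with over 40 N, if the wrist force passes 120 N, or if a joint passes its speed limit or range.

## Robot

A 6-joint arm with a two-finger parallel gripper is mounted at the origin on the work surface. World frame = base frame: x ahead of the robot, y to its left, z up, the work surface at z = 0. Lengths are in m, angles in degrees, forces in N, time in s.
With the tool pointing down it reaches from about 0.4 to 0.825 m from the base axis. Payload 7 kg.
Tool frame: the origin (TCP) lies on the centre line of the jaws, within the pads' length; the fingertips stand 19 mm ahead of it and the grasp point (between the pads) is the TCP (r.tip_extent is the distance from the TCP to the fingertips, in m); z points along the fingers, y is the line along which they close (so a half turn about z gives the same grasp; the last joint's range is limited). The gripper opens to 88 mm and grips with 3 to 60 N. Pads are 19 mm wide; open, the fingers measure 130 mm over their backs; the gripper's body (78 mm by 193 mm) begins 47 mm behind the grasp point.
Start: joints at [83.371, 20.546, 0.682, 0, -70.136, -16.507], TCP at [0.265, 0.621, 0.246] pointing down, gripper open.
Joint ranges: [-176.03, 176.03], [-82.01, 121.73], [-58.28, 71.71], [-173.87, 95.51], [-174.79, -0.11], [-173.66, 173.66]. Speed limits (degrees/s): [136.94, 136.94, 172.46, 180, 180, 180].

## Interface

Orientations are given as [roll, pitch, yaw] about the fixed x, y, z axes, in that order (R = Rz(yaw) Ry(pitch) Rx(roll)).
In Python, from plant import r gives the robot as it stands. The module is installed in compiled form; this text tells all that it offers.
- The arm moves only by the tool jog_arm, never from a script. Its argument "deltas" is a list that holds one entry, the list of rows, each a list of 5 numbers: the opening, from -1 (shut) to 1 (fully open), then the shift along the world's x, y, z in cm, then the turn about the world's z in rad. In form: [[[claw, dx, dy, dz, turn], ...]]. A call has 1 to 8 rows; each row shifts and turns the commanded pose from where the row before left it; what a row does not reach is not made up. A row lasts 1/8 s, in which the tool goes at most 62.5 mm and 10.7 degrees, less where a joint would pass 70% of its speed; a pose out of reach is approached as far as the arm can. A call with a gripper value outside its range is refused whole. The fingers move at their own pace and stop on an object; "force" is the grip in N (left out, the last holds). Time passes only in rows, so rows that do not move let the fingers close. It gives the time, the measured TCP pose, the force, the opening and the grip force at its end, in the units of the state.
- r.get_state(): the state, without advancing time (a new reading comes with each control period).
- r.capture(name): name is "scene" or "top" or "wrist"; returns the picture (400x640x3 uint8, blue, green, red); there is no depth.
- r.camera_info(name): a dict with "fx", "fy", "cx", "cy" (pixels), "k1" (the pictures are not rectified: a ray, as slopes to the right and down, at radius r is drawn at 1 + k1 r^2 times it, then the intrinsics apply), "view" (4x4, takes a point from world to camera coordinates). Camera axes: x right, y up, looking along -z (the intrinsics and any distortion apply to the point x, -y, -z); pixel columns grow to the right and rows downward; lengths in m; the calibration is good to about 2 mm. A picture is of the moment at which its call begins: read the wrist's pose just before it. camera_info takes no time and is no camera call; for the wrist camera it gives the pose at the moment of the call.
- r.close_job(): hands the job in; it is judged then, once.
The state is a dict: "time_s": time; "joints": joint angles; "qd": joint speeds; "joint_torque": joint torques, N m; "tcp_pos": TCP position; "eef_rot": TCP orientation; "contact_force": force on the tool from outside, world axes, zero at the start; "moment": the same for the moment, N m; "gripper_width": finger opening in m; "gripper_force": force on a finger pad.
Only numpy, scipy, OpenCV 4.12 (cv2) and the standard library are available. Lean on these libraries where they do the work, as an engineer would, in place of code of your own. Each camera call takes 0.05 s, during which the arm holds its last target. There are 200 camera calls.

## Working session

There is one attempt and no reset: what is moved stays moved. The work goes in short steps, Python scripts to look and compute and a tool call to move; the robot and the scene stay as the last step left them, time stands still between calls to the robot, and variables do not carry over. Pictures are saved under pics/ and viewed, at most 10 in all, crops included, and the job is handed in when it is done.

Besides the shell and the picture viewer there is one more tool, called in YAML: its name, and indented under it one key for each argument. jog_arm: Moves the arm, as the interface text tells. Its arguments: {"type":"object","properties":{"deltas":{"type":"array"},"force":{"type":"number"}},"required":["deltas"]}

```bash
mkdir -p pics; cat > h.py <<'E'
import numpy as np, cv2
from plant import r
def ray(n,u,v,ci=None):
    c=ci or r.camera_info(n); V=np.array(c["view"])
    K=np.array([[c["fx"],0,c["cx"]],[0,c["fy"],c["cy"]],[0,0,1.]])
    p=cv2.undistortPoints(np.array([[[u,v]]],float),K,np.array([c["k1"],0,0,0.]))[0,0]
    # k1 applied to undistorted radius: OpenCV model
    d=V[:3,:3].T@np.array([p[0],-p[1],-1.]); o=-V[:3,:3].T@V[:3,3]
    return o,d
def at(n,u,v,z,ci=None):
    o,d=ray(n,u,v,ci); return o+d*(z-o[2])/d[2]
def proj(n,P,ci=None):
    c=ci or r.camera_info(n); V=np.array(c["view"]); q=V[:3,:3]@np.array(P)+V[:3,3]
    a=np.array([q[0],-q[1]])/-q[2]; a=a*(1+c["k1"]*(a@a))
    return np.array([c["fx"]*a[0]+c["cx"],c["fy"]*a[1]+c["cy"]])
E
python3 - <<'E'
from h import *
for n in("top","scene"):
    cv2.imwrite(f"pics/{n}0.png",cv2.resize(r.capture(n),(800,500),interpolation=cv2.INTER_CUBIC))
    c=r.camera_info(n);V=np.array(c["view"]);print(n,c["fx"],c["k1"],(-V[:3,:3].T@V[:3,3]).round(3))
print(r.get_state())
E
```

```text
top 377.5974525901799 -0.04163600435560839 [0.529 0.02  1.021]
scene 402.3396422840979 -0.0011612011766982773 [ 1.15  -0.41   0.785]
{'time_s': 0.1, 'joints': array([ 8.33694625e+01,  2.05880136e+01,  6.39814291e-01, -2.14274261e-02,
       -7.01352815e+01, -1.65078770e+01]), 'qd': array([ 0.02339088, -0.14202663,  0.06221981,  0.10088437,  0.03825303,
       -0.04540061]), 'joint_torque': array([-2.46845695e-03, -5.84163237e+01,  2.93749398e+01,  7.01562837e+00,
        1.01862982e-02, -4.32853369e-05]), 'tcp_pos': array([0.26507398, 0.62032917, 0.24470305]), 'eef_rot': array([ 1.79914236e+02, -4.40958985e-03, -2.31457070e+01]), 'contact_force': array([ 0.02855149, -0.61783934, -0.28577843]), 'moment': array([ 0.0072849 , -0.01545466,  0.00994375]), 'gripper_force': 0.0, 'gripper_width': 0.08763407894306767}
```

View pics/top0.png

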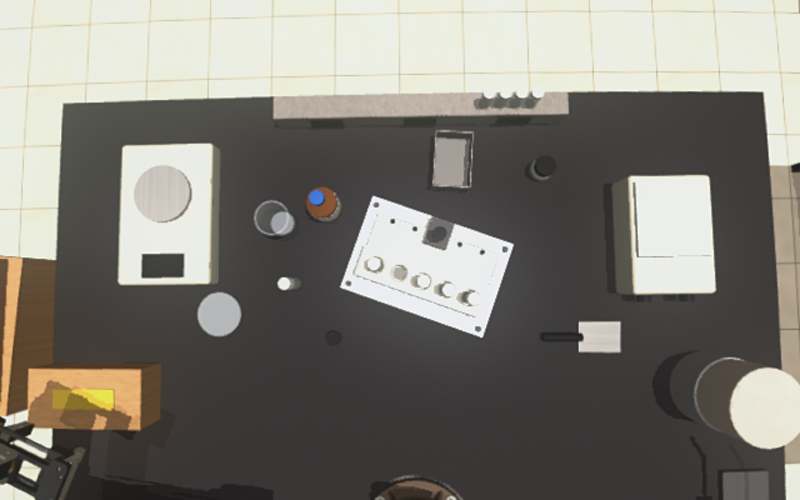

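View pics/scene0.png

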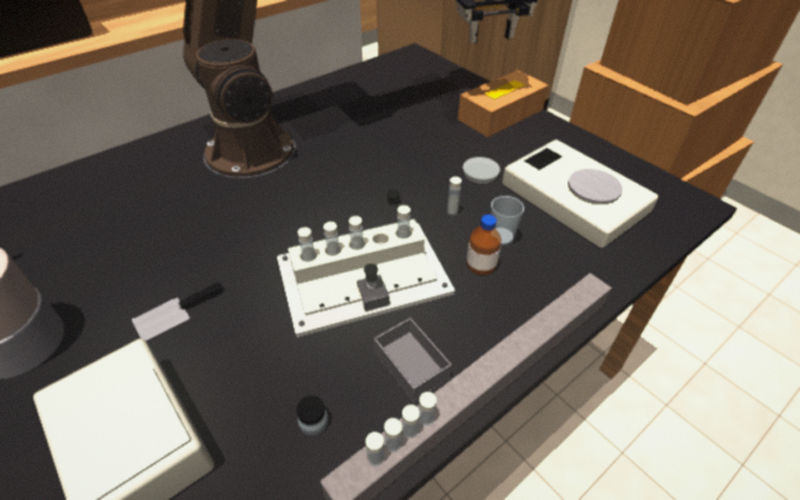

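The top view shows the vial cap at about (286,284), the empty pocket at (400,271) as second from the left, and the knob at (438,234), all in the 1.25x picture. I'll enlarge it for precise pixels.

```bash
python3 - <<'E'
from h import *
a=r.capture("top")[145:285,210:420]; cv2.imwrite("pics/c1.png",cv2.resize(a,None,fx=3.8,fy=3.8,interpolation=cv2.INTER_CUBIC))
for n,u,v,z in [("vialcap",286,284,.094),("pocket",400,271,.065),("knob",438,234,.093),("c1",375,197,.015),("c2",513,243,.015),("c3",484,337,.015),("c4",341,288,.015),("va",374,264,.129),("vd",471,298,.129)]:
    print(n,at("top",u/1.25,v/1.25,z).round(4))
for n,u,v,z in [("vialcap",455.5,180,.094),("pocket",380.5,238,.065),("knob",371,267,.093)]: print(n,at("scene",u/1.25,v/1.25,z).round(4))
E
```

```text
vialcap [0.5297 0.2514 0.094 ]
pocket [0.5535 0.0265 0.065 ]
knob [ 0.6249 -0.0495  0.093 ]
c1 [0.7148 0.0789 0.015 ]
c2 [ 0.6116 -0.2149  0.015 ]
c3 [ 0.4135 -0.1486  0.015 ]
c4 [0.52   0.1531 0.015 ]
va [0.5657 0.0751 0.129 ]
vd [ 0.4996 -0.1067  0.129 ]
vialcap [0.5343 0.2537 0.094 ]
pocket [0.5523 0.0279 0.065 ]
knob [ 0.6258 -0.0501  0.093 ]
```

View pics/c1.png

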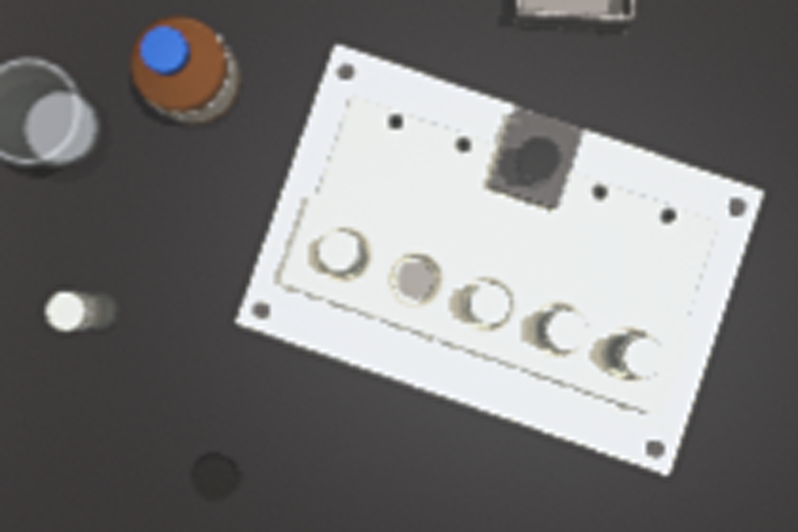

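```bash
python3 - <<'E'
from h import *
from scipy.optimize import least_squares
px=lambda u,v:((u+.5)/3.8-.5+210,(v+.5)/3.8-.5+145)
L=[((335,45),(.105,.16,.015)),((763,191),(.105,-.16,.015)),((669,475),(-.105,-.16,.015)),((236,322),(-.105,.16,.015)),
((414,278),(-.035,.05,.065)),((539,158),(.065,0,.093)),((342,251),(-.035,.1,.129)),((493,303),(-.035,0,.129)),((570,330),(-.035,-.05,.129)),((643,355),(-.035,-.1,.129))]
ci=r.camera_info("top")
def W(p,l):
    c,s=np.cos(p[2]),np.sin(p[2]); return np.array([p[0]+c*l[0]-s*l[1],p[1]+s*l[0]+c*l[1],l[2]])
f=lambda p:np.concatenate([proj("top",W(p,l),ci)-px(*q) for q,l in L])
s=least_squares(f,[.55,-.03,-.3],loss="soft_l1"); p=s.x
print(p,np.degrees(p[2])); print(f(p).reshape(-1,2).round(2))
print("pocket",W(p,(-.035,.05,.065)),"knob",W(p,(.065,0,.067)))
print("vial",at("top",*px(65,311),.094))
# scene check
for l in [(-.035,.05,.065),(.065,0,.093)]: print((proj("scene",W(p,l))*1.25).round(1))
print((proj("scene",at("top",*px(65,311),.094))*1.25).round(1))
# refine vial cap in both views by blob
for n,(u,v),t in [("top",(228,227),170),("scene",(364,144),150)]:
    im=cv2.cvtColor(r.capture(n),cv2.COLOR_BGR2GRAY)[v-14:v+15,u-14:u+15]
    k,lab,st,ce=cv2.connectedComponentsWithStats((im>t).astype(np.uint8)); i=1+st[1:,4].argmax()
    print(n,st[i],ce[i]+[u-14,v-14])
E
```

```text
[ 0.56639107 -0.03019946 -0.34594857] -19.8213931619261
[[ 0.04 -0.55]
 [ 0.52 -0.24]
 [ 0.19  0.05]
 [-0.01  0.34]
 [ 0.58  0.25]
 [ 0.04 -0.1 ]
 [-0.71 -0.18]
 [-0.43  0.05]
 [-0.57 -0.07]
 [ 0.39  0.36]]
pocket [0.55041914 0.02870637 0.065     ] knob [ 0.6275401  -0.05224026  0.067     ]
vial [0.53151544 0.25657795 0.094     ]
[380.3 237.3]
[370.6 268. ]
[455.6 178.9]
top [ 8  9 11 10 79] [226.93670886 226.37974684]
scene [21  0  8 12 76] [374.96052632 134.53947368]
```

jog_arm:
  deltas:
    - [[1,2,-3,0,-0.17],[1,2,-3,0,-0.17],[1,2,-3,0,-0.17],[1,2,-3,0,-0.17],[1,2,-3,0,-0.17],[1,2,-3,0,-0.17],[1,2,-3,0,-0.17],[1,2,-3,0,-0.17]]
  force: 8

```text
time_s: 1.25
tcp_pos: [0.4257, 0.3796, 0.2456]
eef_rot: [180.0, 0.0, -101.4]
contact_force: [0.5, -0.4, 0.6]
gripper_width: 0.0879
gripper_force: 0.0
```

jog_arm:
  deltas:
    - [[1,2.5,-3,0,-0.153],[1,2.5,-3,-1,0],[1,2.5,-3,-1,0],[1,2.5,-3,-1,0],[1,0.6,-0.4,0,0],[1,0,0,0,0],[1,0,0,0,0]]

```text
time_s: 2.12
tcp_pos: [0.5309, 0.2574, 0.2159]
eef_rot: [-180.0, 0.0, -109.8]
contact_force: [0.5, -0.1, 0.2]
gripper_width: 0.0878
gripper_force: 0.0
```

```bash
python3 - <<'E'
from h import *
c=r.camera_info("wrist"); im=r.capture("wrist"); cv2.imwrite("pics/w1.png",im)
V=np.array(c["view"]);print((-V[:3,:3].T@V[:3,3]).round(3),V[2,:3].round(2)); print(proj("wrist",(.5315,.2560,.094),c),proj("wrist",(.5315,.2560,0),c))
s=r.get_state();print(s["time_s"],s["tcp_pos"],s["eef_rot"])
E
```

```text
[0.506 0.184 0.355] [-0.1  -0.27  0.96]
[313.78749207 201.42196152] [313.68815593 177.32075145]
2.175 [0.53083131 0.25751637 0.2158986 ] [-1.79987931e+02  3.13881035e-02 -1.09763788e+02]
```

View pics/w1.png

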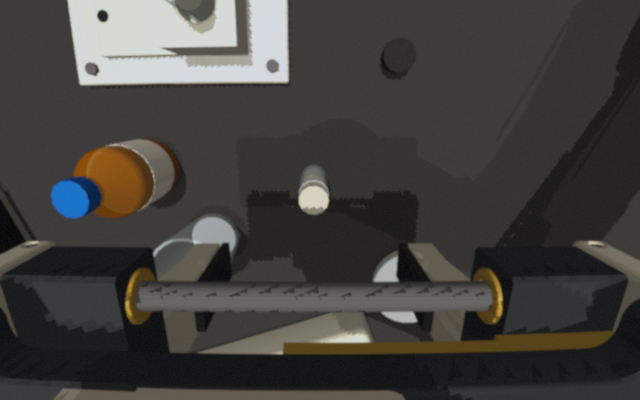

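The wrist view shows the cap centred at about (313.5,200), against (313.8,201.4) predicted. Before I descend, I'll check how much room the fingers have around the beaker and dish.

```bash
python3 - <<'E'
from h import *
v=np.array([.5315,.256]); d=np.array([.941,-.339]); e=np.array([.339,.941])
for n,u,w,z,c in [("beaker_base",283,222,0.005,1),("beaker_rim",270,217,.09,1),("bottle",325,206,.05,1),("petri",219,314,.018,1)]:
    p=at("top",u/1.25,w/1.25,z)[:2]; print(n,p.round(3),"along",((p-v)@d).round(3),"perp",((p-v)@e).round(3))
E
```

```text
beaker_base [0.665 0.281] along 0.117 perp 0.069
beaker_rim [0.664 0.285] along 0.115 perp 0.072
bottle [0.691 0.181] along 0.175 perp -0.016
petri [0.467 0.415] along -0.115 perp 0.128
```

jog_arm:
  deltas:
    - [[1,0,-0.15,-2,0],[1,0,0,-2.5,0],[1,0,0,-2.5,0],[1,0,0,-2.5,0],[1,0,0,-2.5,0],[1,0,0,-2,0],[1,0,0,-1.3,0],[1,0,0,-0.5,0]]

```text
time_s: 3.18
tcp_pos: [0.5309, 0.2556, 0.0572]
eef_rot: [180.0, -0.0, -109.8]
contact_force: [0.8, -0.7, -0.0]
gripper_width: 0.0878
gripper_force: 0.0
```

jog_arm:
  deltas:
    - [[0,0,0,0,0],[-0.3,0,0,0,0],[-0.5,0,0,0,0],[-0.7,0,0,0,0],[-0.7,0,0,0,0],[-0.7,0,0,0,0]]
  force: 8

```text
time_s: 3.92
tcp_pos: [0.5312, 0.2552, 0.0576]
eef_rot: [180.0, 0.0, -109.8]
contact_force: [-0.4, -0.4, -0.0]
gripper_width: 0.0333
gripper_force: 0.0
```

jog_arm:
  deltas:
    - [[-0.8,0,0,0,0],[-0.8,0,0,0,0],[-0.8,0,0,0,0],[-0.8,0,0,0,0]]

```text
time_s: 4.42
tcp_pos: [0.5312, 0.2552, 0.0575]
eef_rot: [180.0, -0.0, -109.8]
contact_force: [0.3, 0.1, 0.1]
gripper_width: 0.0272
gripper_force: 8.0
```

jog_arm:
  deltas:
    - [[-0.8,0,0,1,0],[-0.8,0,0,2,0],[-0.8,0,0,3,0],[-0.8,0,0,3,0],[-0.8,0,0,2,0],[-0.8,0,0,1,0],[-0.8,0,0,0,0]]

```text
time_s: 5.3
tcp_pos: [0.5313, 0.2553, 0.1782]
eef_rot: [-180.0, 0.1, -109.8]
contact_force: [-0.7, -0.3, -1.3]
gripper_width: 0.027
gripper_force: 8.0
```

jog_arm:
  deltas:
    - [[-0.8,0,-1,3,0],[-0.8,0.2,-2.5,2,0],[-0.8,0.3,-3,0.7,0],[-0.8,0.3,-3.5,0,0],[-0.8,0.3,-3.5,0,0],[-0.8,0.3,-3.5,0,0],[-0.8,0.3,-3.2,0,0],[-0.8,0.2,-2.4,0,0]]

```text
time_s: 6.3
tcp_pos: [0.5496, 0.0278, 0.2333]
eef_rot: [179.9, -0.1, -109.9]
contact_force: [-0.3, 0.4, -1.4]
gripper_width: 0.0263
gripper_force: 8.0
```

jog_arm:
  deltas:
    - [[-0.8,0.3,-0.1,0,0],[-0.8,0,0,0,0],[-0.8,0,0,0,0],[-0.8,0,0,0,0]]

```text
time_s: 6.8
tcp_pos: [0.5531, 0.0288, 0.2344]
eef_rot: [180.0, -0.0, -109.8]
contact_force: [-0.3, 0.3, -0.5]
gripper_width: 0.0273
gripper_force: 8.0
```

```bash
python3 - <<'E'
from h import *
for n,(y0,y1,x0,x1) in {"top":(170,260,240,400),"scene":(95,245,210,390)}.items():
    a=r.capture(n)[y0:y1,x0:x1]; cv2.imwrite(f"pics/p_{n}.png",cv2.resize(a,None,fx=3.5,fy=3.5,interpolation=cv2.INTER_CUBIC))
c=r.camera_info("wrist"); im=r.capture("wrist"); cv2.imwrite("pics/w2.png",im)
P=(.5504,.0287)
for z in(.065,.035): print(proj("wrist",P+(z,),c))
s=r.get_state();t=s["tcp_pos"];print(t,proj("wrist",(t[0],t[1],t[2]-.058),c),proj("wrist",(t[0],t[1],t[2]+.036),c))
E
```

```text
[317.47770921 187.80213772]
[317.13176655 180.91096071]
[0.55318422 0.0285961  0.23457548] [315.4115251 231.206121 ] [316.951647   324.74369398]
```

View pics/w2.png

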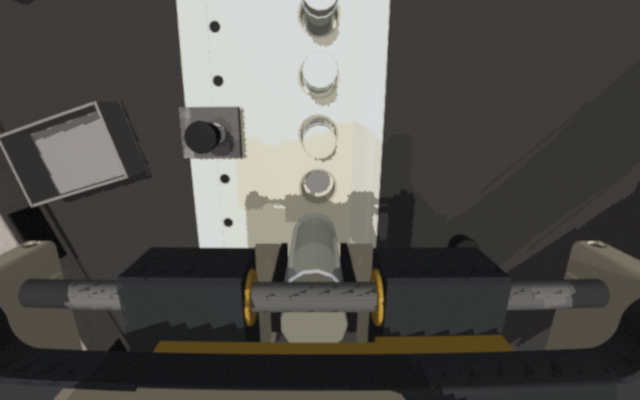

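```bash
python3 - <<'E'
from h import *
c=r.camera_info("wrist"); im=r.capture("wrist"); t=r.get_state()["tcp_pos"]
big=cv2.resize(im[110:250,255:385],None,fx=4.2,fy=4.2,interpolation=cv2.INTER_CUBIC)
def circ(x,y,z,R,col):
    pts=np.array([(proj("wrist",(x+R*np.cos(a),y+R*np.sin(a),z),c)-[255,110]+.5)*4.2-.5 for a in np.linspace(0,6.28,40)])
    cv2.polylines(big,[pts.round().astype(int)],True,col,1)
circ(.5504,.0287,.065,.0165,(0,0,255)); circ(.5504,.0287,.035,.0165,(0,200,0)); circ(t[0],t[1],t[2]-.058,.0135,(255,0,0))
e=np.array([.339,.941]);circ(.5504-.05*e[0],.0287-.05*e[1],.129,.0125,(255,0,255));circ(.5504-.1*e[0],.0287-.1*e[1],.129,.0125,(255,0,255))
top=cv2.imread("pics/p_scene.png"); h=max(big.shape[0],top.shape[0])
pad=lambda a:cv2.copyMakeBorder(a,0,h-a.shape[0],0,0,cv2.BORDER_CONSTANT)
o=np.hstack([pad(big)]);cv2.imwrite("pics/z2.png",o);print(o.shape)
E
```

```text
(588, 546, 3)
```

View pics/z2.png

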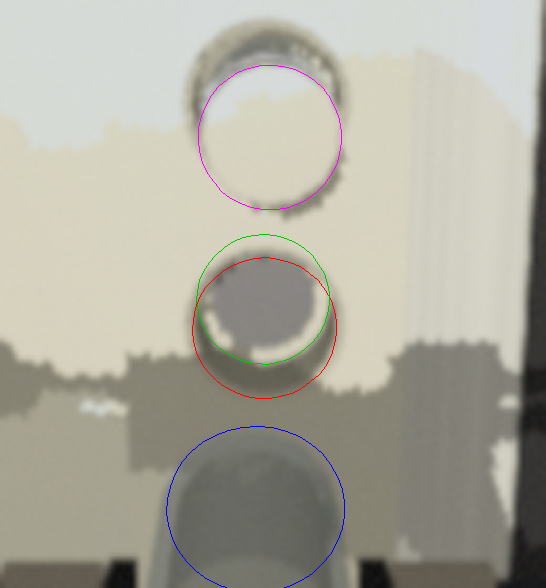

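The predicted rim (red) and neighbouring cap (magenta) match to about 1 mm. The vial bottom may be offset in the grip towards shuttle +y, so I'll check it in the scene view.

```bash
python3 - <<'E'
from h import *
n="scene";c=r.camera_info(n); im=r.capture(n); t=r.get_state()["tcp_pos"]
b=proj(n,(t[0],t[1],t[2]-.058),c).astype(int);x0,y0=b[0]-50,b[1]-45;print(b)
big=cv2.resize(im[y0:y0+90,x0:x0+100],None,fx=6.6,fy=6.6,interpolation=cv2.INTER_CUBIC)
def circ(x,y,z,R,col):
    pts=np.array([(proj(n,(x+R*np.cos(a),y+R*np.sin(a),z),c)-[x0,y0]+.5)*6.6-.5 for a in np.linspace(0,6.28,40)])
    cv2.polylines(big,[pts.round().astype(int)],True,col,1)
circ(.5504,.0287,.065,.0165,(0,0,255)); circ(t[0],t[1],t[2]-.058,.0135,(255,0,0)); circ(t[0],t[1],t[2]-.03,.0135,(255,0,0))
e=np.array([.339,.941])
for k in(-.05,.05): circ(.5504+k*e[0],.0287+k*e[1],.129,.0125,(255,0,255))
print("1cm shuttle y in px:",(proj(n,(t[0]+.01*e[0],t[1]+.01*e[1],t[2]-.058),c)-proj(n,(t[0],t[1],t[2]-.058),c))*6.6)
cv2.imwrite("pics/z3.png",big)
E
```

```text
[303 156]
1cm shuttle y in px: [26.50413875 -5.79790299]
```

View pics/z3.png

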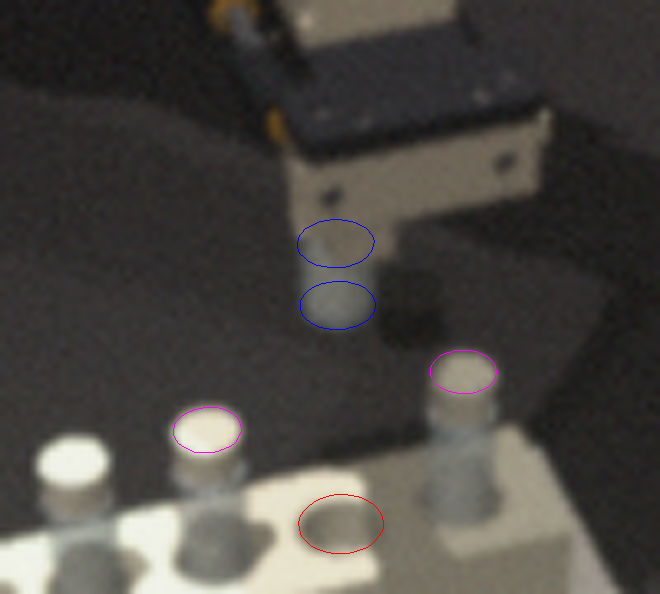

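jog_arm:
  deltas:
    - [[-0.8,-0.25,0,-1.5,0],[-0.8,0,0,-2,0],[-0.8,0,0,-2,0],[-0.8,0,0,-2,0],[-0.8,0,0,-1.5,0],[-0.8,0,0,-1,0],[-0.8,0,0,-0.7,0],[-0.8,0,0,0,0]]

```text
time_s: 8.05
tcp_pos: [0.5506, 0.0282, 0.1273]
eef_rot: [180.0, -0.0, -109.8]
contact_force: [-0.6, 0.5, -0.3]
gripper_width: 0.0267
gripper_force: 8.0
```

jog_arm:
  deltas:
    - [[-0.8,0,0,-0.3,0],[-0.8,0,0,-0.3,0],[-0.8,0,0,-0.3,0],[-0.8,0,0,-0.3,0],[-0.8,0,0,0,0]]

```text
time_s: 8.68
tcp_pos: [0.5506, 0.0281, 0.1153]
eef_rot: [180.0, -0.0, -109.8]
contact_force: [0.4, -1.1, 0.2]
gripper_width: 0.0267
gripper_force: 8.0
```

jog_arm:
  deltas:
    - [[-0.8,0,0,-0.4,0],[-0.8,0,0,-0.4,0],[-0.8,0,0,-0.4,0],[-0.8,0,0,-0.4,0],[-0.8,0,0,-0.3,0],[-0.8,0,0,-0.15,0],[-0.8,0,0,0,0]]

```text
time_s: 9.55
tcp_pos: [0.5507, 0.0282, 0.095]
eef_rot: [180.0, -0.0, -109.8]
contact_force: [-0.0, -0.7, -1.1]
gripper_width: 0.0265
gripper_force: 8.0
```

jog_arm:
  deltas:
    - [[-0.8,0,0,-0.15,0],[-0.8,0,0,-0.1,0],[-0.8,0,0,0,0]]

```text
time_s: 9.93
tcp_pos: [0.5508, 0.0282, 0.0926]
eef_rot: [-180.0, 0.0, -109.8]
contact_force: [0.1, -0.1, -1.0]
gripper_width: 0.0268
gripper_force: 8.0
```

jog_arm:
  deltas:
    - [[-0.8,0,0,-0.1,0],[-0.8,0,0,-0.05,0],[-0.8,0,0,0,0]]

```text
time_s: 10.3
tcp_pos: [0.5509, 0.0283, 0.0923]
eef_rot: [-180.0, 0.0, -109.8]
contact_force: [-4.2, 0.6, 11.2]
gripper_width: 0.0269
gripper_force: 8.0
```

jog_arm:
  deltas:
    - [[-0.6,0,0,0.1,0],[-0.4,0,0,0,0],[-0.2,0,0,0,0],[0.2,0,0,0,0],[0.2,0,0,0,0],[0.2,0,0,0,0]]

```text
time_s: 11.05
tcp_pos: [0.5507, 0.0282, 0.092]
eef_rot: [180.0, -0.0, -109.8]
contact_force: [-0.2, 0.4, 0.5]
gripper_width: 0.0518
gripper_force: 0.0
```

jog_arm:
  deltas:
    - [[0.3,0,0,1,0],[0.3,0,0,2,0],[0.3,0,0,2.5,0],[0.3,0,0,2.5,0],[0.3,0,0,2,0],[0.3,0,0,1,0],[0.3,0,0,0,0]]

```text
time_s: 11.92
tcp_pos: [0.551, 0.0283, 0.2028]
eef_rot: [-179.9, 0.1, -109.8]
contact_force: [0.0, 0.2, -1.1]
gripper_width: 0.0571
gripper_force: 0.0
```

jog_arm:
  deltas:
    - [[0.3,1,-1,0,0.17],[0.3,1,-1,0,0.17],[0.3,1,-1,0,0.17],[0.3,1,-1,0,0.17],[0.3,1,-1,0,0.17],[0.3,1,-1,0,0.17],[0.3,1,-1,0,0.17],[0.3,0.65,-1.05,0,0.17]]

```text
time_s: 12.92
tcp_pos: [0.6271, -0.0527, 0.2005]
eef_rot: [179.9, 0.1, -31.6]
contact_force: [-1.3, 0.1, 0.5]
gripper_width: 0.0573
gripper_force: 0.0
```

jog_arm:
  deltas:
    - [[0.3,0,0,0,0.17],[0.3,0,0,0,0.04],[0.3,0,0,0,0],[0.3,0,0,0,0]]

```text
time_s: 13.42
tcp_pos: [0.627, -0.0523, 0.2014]
eef_rot: [180.0, 0.1, -19.9]
contact_force: [1.0, -0.3, 0.2]
gripper_width: 0.0569
gripper_force: 0.0
```

```bash
python3 - <<'E'
from h import *
c=r.camera_info("wrist"); im=r.capture("wrist"); t=r.get_state()["tcp_pos"];print(t)
def circ(x,y,z,R,col):
    pts=np.array([proj("wrist",(x+R*np.cos(a),y+R*np.sin(a),z),c)*1.25 for a in np.linspace(0,6.28,40)])
    cv2.polylines(big,[pts.round().astype(int)],True,col,1)
big=cv2.resize(im,(800,500),interpolation=cv2.INTER_CUBIC)
circ(.6275,-.0522,.093,.014,(0,0,255)); circ(.5504,.0287,.129,.0125,(255,0,255))
cv2.imwrite("pics/w3.png",big)
E
```

```text
[ 0.62706532 -0.05227723  0.20160916]
```

View pics/w3.png

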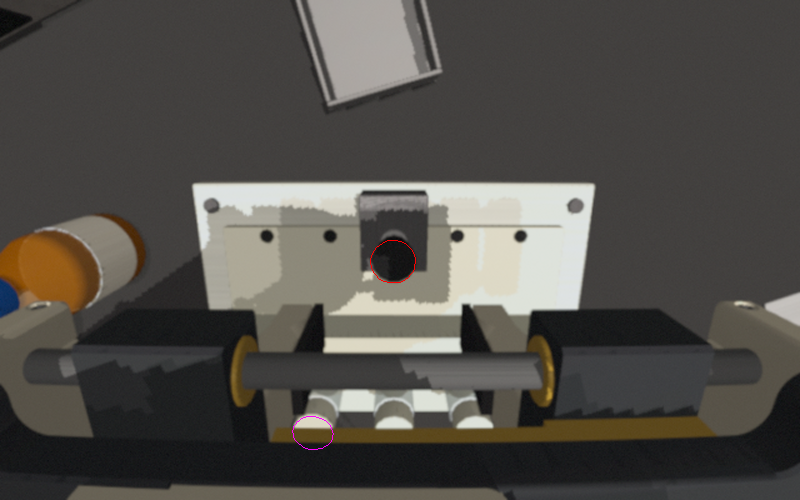

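The knob sits inside the predicted circle at (393,262) in the 1.25x picture. I'm descending with the pads either side of it.

jog_arm:
  deltas:
    - [[0.3,0,0,-1.5,0],[0.3,0,0,-2.5,0],[0.3,0,0,-2.5,0],[0.3,0,0,-2.5,0],[0.3,0,0,-2,0],[0.3,0,0,-1.2,0],[0.3,0,0,-0.6,0],[0.3,0,0,-0.3,0]]

```text
time_s: 14.48
tcp_pos: [0.6274, -0.0523, 0.071]
eef_rot: [-180.0, -0.0, -19.9]
contact_force: [0.4, -0.5, 0.1]
gripper_width: 0.0573
gripper_force: 0.0
```

jog_arm:
  deltas:
    - [[0,0,0,0,0],[-0.3,0,0,0,0],[-0.6,0,0,0,0],[-0.8,0,0,0,0],[-0.8,0,0,0,0],[-0.8,0,0,0,0],[-0.8,0,0,0,0]]
  force: 20

```text
time_s: 15.35
tcp_pos: [0.627, -0.0532, 0.0715]
eef_rot: [179.9, 0.0, -19.9]
contact_force: [-0.7, -5.1, 1.9]
gripper_width: 0.0261
gripper_force: 20.0
```

jog_arm:
  deltas:
    - [[-0.9,0,0,0,0],[-0.9,0,0,0,0],[-0.9,0,0,0,0]]
  force: 40

```text
time_s: 15.72
tcp_pos: [0.627, -0.0533, 0.0715]
eef_rot: [179.9, 0.0, -19.9]
contact_force: [-2.0, -5.7, 2.4]
gripper_width: 0.0254
gripper_force: 40.0
```

jog_arm:
  deltas:
    - [[-0.2,0,0,0,0],[-0.2,-0.03,-0.1,0,0],[-0.2,0,0,-0.3,0],[-0.2,0,0,0,0]]
  force: 20

```text
time_s: 16.23
tcp_pos: [0.6267, -0.0532, 0.0676]
eef_rot: [180.0, 0.0, -19.9]
contact_force: [-1.0, 0.1, -0.1]
gripper_width: 0.0349
gripper_force: 0.0
```

jog_arm:
  deltas:
    - [[-0.5,0,0,0,0],[-0.7,0,0,0,0],[-0.9,0,0,0,0],[-0.9,0,0,0,0],[-0.9,0,0,0,0],[-0.9,0,0,0,0],[-0.9,0,0,0,0]]
  force: 30

```text
time_s: 17.1
tcp_pos: [0.6269, -0.0534, 0.068]
eef_rot: [180.0, 0.0, -19.9]
contact_force: [-0.0, -0.9, -1.1]
gripper_width: 0.026
gripper_force: 30.0
```

jog_arm:
  deltas:
    - [[-0.9,0,0,0,0],[-0.9,0,0,0.2,0],[-0.9,0,0,0.3,0],[-0.9,0,0,0.3,0],[-0.9,0,0,0.2,0],[-0.9,0,0,0,0]]
  force: 45

```text
time_s: 17.85
tcp_pos: [0.6268, -0.0533, 0.078]
eef_rot: [180.0, 0.0, -19.9]
contact_force: [1.4, -2.7, -7.8]
gripper_width: 0.0255
gripper_force: 45.0
```

```bash
python3 - <<'E'
from h import *
n="scene";c=r.camera_info(n); im=r.capture(n); t=r.get_state()["tcp_pos"]
b=proj(n,(t[0],t[1],t[2]),c).astype(int);x0,y0=b[0]-60,b[1]-60;k=5.6
big=cv2.resize(im[y0:y0+105,x0:x0+130],None,fx=k,fy=k,interpolation=cv2.INTER_CUBIC)
def circ(x,y,z,R,col):
    pts=np.array([(proj(n,(x+R*np.cos(a),y+R*np.sin(a),z),c)-[x0,y0]+.5)*k-.5 for a in np.linspace(0,6.28,40)])
    cv2.polylines(big,[pts.round().astype(int)],True,col,1)
circ(.6269,-.0532,.077,.0115,(0,255,0));circ(.6269,-.0532,.103,.014,(0,0,255));circ(.5504,.0287,.129,.0125,(255,0,255))
cv2.imwrite("pics/z4.png",big)
E
```

```text
(no output)
```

View pics/z4.png

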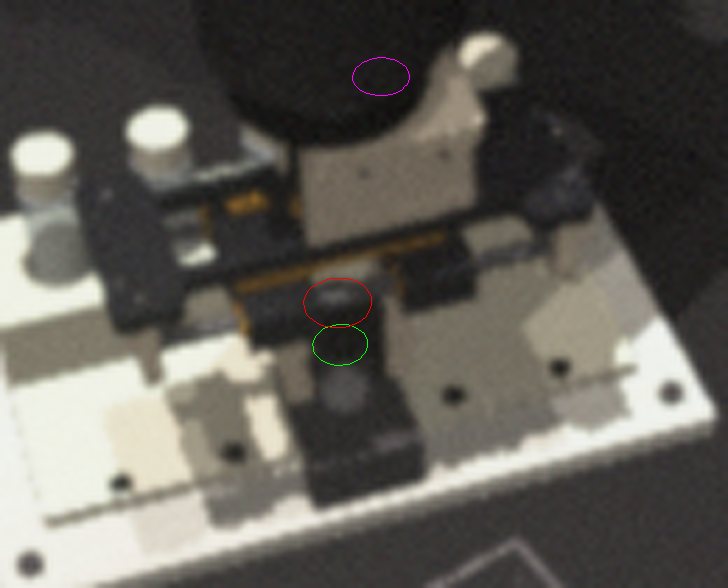

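The scene view shows the knob between the pads and lifted off the bracket. The force of about 7 N fits a 10 mm lift.

jog_arm:
  deltas:
    - [[-0.9,0,0,0.2,0],[-0.9,0,0,0.2,0],[-0.9,0,0,0.2,0],[-0.9,0,0,0.2,0],[-0.9,0,0,0.1,0],[-0.9,0,0,0,0],[-0.9,0,0,0,0]]
  force: 50

```text
time_s: 18.77
tcp_pos: [0.6268, -0.0533, 0.0869]
eef_rot: [180.0, 0.0, -19.9]
contact_force: [2.1, -2.5, -10.2]
gripper_width: 0.0248
gripper_force: 50.0
```

jog_arm:
  deltas:
    - [[-0.9,0,0,0.1,0],[-0.9,0,0,0,0],[-0.9,0,0,0,0]]

```text
time_s: 19.15
tcp_pos: [0.6268, -0.0533, 0.088]
eef_rot: [180.0, 0.0, -19.9]
contact_force: [1.9, -2.5, -10.1]
gripper_width: 0.025
gripper_force: 50.0
```

Next I'll creep up until the force jumps, which marks the stop.

jog_arm:
  deltas:
    - [[-0.9,0,0,0.05,0],[-0.9,0,0,0.05,0],[-0.9,0,0,0,0],[-0.9,0,0,0,0]]

```text
time_s: 19.65
tcp_pos: [0.6267, -0.0533, 0.0882]
eef_rot: [180.0, 0.0, -19.9]
contact_force: [3.3, -3.0, -17.5]
gripper_width: 0.0252
gripper_force: 50.0
```

jog_arm:
  deltas:
    - [[-0.9,0,0,0,0],[-0.9,0,0,0,0],[-0.9,0,0,0,0],[-0.9,0,0,0,0],[-0.9,0,0,0,0],[-0.9,0,0,0,0]]

```text
time_s: 20.4
tcp_pos: [0.6267, -0.0533, 0.0882]
eef_rot: [180.0, 0.0, -19.9]
contact_force: [4.4, -3.6, -16.6]
gripper_width: 0.0248
gripper_force: 50.0
```

```bash
python3 - <<'E'
from h import *
s=r.get_state();print(s["tcp_pos"],s["contact_force"],s["gripper_width"])
print(r.close_job())
E
```

```text
[ 0.62669615 -0.05332957  0.08823324] [  4.40203613  -3.5678135  -16.60849406] 0.0247990373589344
the job is handed in; nothing more can be done
None
```

The vial stands fully down in the empty pocket and is released (8 N grip), and the job was handed in at about 20 s with the plunger held up against its stop, about 20 mm lifted; no verdict came back.

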